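# Close the odour chamber and hold its sniff port half open

### The job

Lower the raised lid of the odour test chamber until it is fully closed, without slamming it, and keep the port shutter shut until the lid is down. Then push the spring-loaded shutter back by its orange tab until the port is half open (the shutter's front edge on the blue half-way line, never much wider than that) and finish while still holding it there against its spring, so that the sensor can take its reading. Leave the sensor on its tripod, the tasting glass, the sample pot and the amber bottle standing where they are.

Things in the scene. Friction and masses are not known exactly. Their poses are not given: they have to be found in the camera images.
- chamber: White odour test chamber, fixed, 220 mm deep (x) by 360 wide (y), deck top 125 mm above the bench. Origin: centre of its underside; x to its back, y to its left, z up; yaw varies. Left half: sample well under a hinged lid. Right half: 60 mm sniff port at x -50, y -90 mm under a sliding shutter. Two dark spring barrels, 17 mm high, lie 60 mm either side of the shutter's centre line, behind the tab.
- lid (a joint): Lid angle in rad: 0 = closed (hard stop), grows as it opens up about the hinge at the back of the well; starts 0.7 to 1.1. Stiff hinge (0.65 N m): stays where left; pushing it shut near the front edge takes 1 to 4 N. White frame, clear pane, 0.29 to 0.45 kg, 215 mm from hinge to front edge, 176 mm wide, 12 mm thick; a black lip 80 mm wide sticks out 14 mm at the front.
- lid_hinge (a point): Point on the lid's hinge axis, mid-width of the lid, 131 mm above the bench. The axis runs along the chamber's y. The lid's top face lies 7 mm above (outward of) the axis.
- lid_edge (a point): Point on the lid's top (outer) face at mid-width, 16 mm in from its front edge, 199 mm from the hinge axis; a good place to push down. It moves with the lid; its z axis is the lid's outward normal (straight up when closed, at 138 mm above the bench).
- shutter (a joint): Slide of the port shutter in m: 0 = shut (held there by its springs), grows as it is pushed toward the chamber's +x (to the back), 0.070 = fully open (hard stop), 0.035 = half open. Spring force 3 N when shut, rising 1.2 N per 10 mm (7.2 N at half, 11.4 N fully open), plus 0.6 N friction; let go, it slides shut.
- shutter_tab (a point): Centre of the orange upright tab at the shutter's front edge, to push or pinch: 12 mm thick (chamber x), 40 wide (y), top 167 mm and this point 148.5 mm above the bench. White shutter plate: 70 by 82 mm, top 130 mm above the bench, front edge flush with the tab's front. A crossbar (9 mm in x, 132 in y, top 138 mm above the bench) runs through the tab.
- half_mark (a point): Point on the deck at the centre of the port, in line with the blue half-way lines painted on both rails and on the deck outside them; the shutter's front edge (6 mm ahead (-x) of the tab's centre) stands over it when half open.
- sensor: Bystander: white gas sensor head on a small black tripod, 200 mm tall, legs 55 mm out from its origin (under its centre, on the bench), standing right of the chamber, snout toward the port.
- glass: Bystander: stemmed tasting glass, 152 mm tall, 68 mm wide, origin under its foot, left of the chamber.
- pot: Bystander: white sample pot with blue lid, 76 mm tall, 92 mm wide, origin under its centre, left of the chamber.
- bottle: Bystander: small amber bottle, 95 mm tall, 48 mm wide, origin under its centre, left of the chamber.

How it is judged:
By the outcome, as a careful person would: the job done as asked, in the order asked, and still so for the second after the job is handed in, while the arm keeps its last pose, push and grip.
It also fails if it takes over 48 s, if anything falls off the work surface, if the arm or the gripper's body presses on something with over 40 N, if the wrist force passes 120 N, or if a joint passes its speed limit or range.

### The arm

A 7-joint arm with a two-finger parallel gripper is mounted at the origin on the work surface. World frame = base frame: x ahead of the robot, y to its left, z up, the work surface at z = 0. Lengths are in m, angles in rad, forces in N, time in s.
With the tool pointing down it reaches from about 0.425 to 0.925 m from the base axis. Payload 6.8 kg.
Tool frame: the origin (TCP) lies midway between the tips of the shut fingers; the grasp point (between the pads) lies 19 mm behind it; y points along the fingers, z is the direction in which the jaws open and shut, and the axes are right-handed (so a half turn about y gives the same grasp; the last joint's range is limited). The gripper opens to 85 mm and grips with 20 to 120 N. Pads are 22 mm wide; open, the fingers measure 114 mm over their backs; the gripper's body (76 mm by 85 mm) begins 54 mm behind the grasp point. The pads swing forward as they close: fully open they stand 13 mm farther back than shut.
Start: joints at [1.184, 0.477, 0.022, 1.555, -0.011, 1.109, -0.083], TCP at [0.186, -0.649, 0.193] pointing down, gripper open.
Joint ranges: [-2.96, 2.96], [-0.34, 2.1], [-1.41, 1.46], [0.24, 2.44], [-1.37, 4.51], [0.17, 1.92], [-2.96, 2.96]. Speed limits (rad/s): [2.39, 2.39, 3.14, 3.14, 3.14, 3.14, 3.14].

### API

Orientations are given as a rotation vector (axis times angle).
In Python, from bench import r gives the robot as it stands.
- The arm moves only by the tool send_rows, never from a script. Its argument "rows" is text: rows parted by semicolons, each of 6 numbers parted by spaces: the shift along the world's x, y, z in m, then the turn, a rotation vector about the world's x, y, z in rad. A call has 1 to 20 rows; each row shifts and turns the commanded pose from where the row before left it; what a row does not reach is not made up. A row lasts 1/10 s, in which the tool goes at most 50 mm and 8.59 degrees, less where a joint would pass 70% of its speed; a pose out of reach is approached as far as the arm can. A call is refused whole if a number of a shift passes 0.05 or a number of a turn 0.15, either way. A call with a gripper value outside its range is refused whole. "grip" is the finger opening in m, from 0 to 0.0854, set as the call begins (left out, the last holds). The fingers move at their own pace and stop on an object; "grip_force" is the grip in N (left out, the last holds). Time passes only in rows, so rows that do not move let the fingers close. It gives the time, the measured TCP pose, the force and the opening at its end, in the units of the state.
- r.get_obs(): the state, without advancing time (a new reading comes with each control period).
- r.grab_frame(name): name is "scene" or "top" or "wrist"; returns a dict with "pixels" (420x560x3 uint8, red, green, blue), "intrinsics" (3x3 intrinsics, pixels), "position" and "orientation" of the camera in the world. Camera axes: x right, y up, looking along -z (the intrinsics and any distortion apply to the point x, -y, -z); pixel columns grow to the right and rows downward; lengths in m; the calibration is good to about 2 mm. The wrist camera is an equidistant fisheye: a pixel r from the principal point sees the ray r / f radians off the axis. A picture is of the moment at which its call begins. There is no depth.
- r.hand_in(): hands the job in, once; it reports no verdict.
The state is a dict: "clock": time; "joints": joint angles; "qvel": joint speeds; "tau": joint torques, N m; "tcp_pos": TCP position; "orientation": TCP orientation; "contact_force": force on the tool from outside, world axes, zero at the start; "moment": the same for the moment, N m; "grip_width": finger opening in m.
Only numpy, scipy, OpenCV 4.12 (cv2) and the standard library are available. Lean on these libraries where they do the work, as an engineer would, in place of code of your own. Each camera call takes 0.05 s, during which the arm holds its last target.

## Working session

There is one attempt and no reset: what is moved stays moved. The work goes in short steps, Python scripts to look and compute and a tool call to move; the robot and the scene stay as the last step left them, time stands still between calls to the robot, and variables do not carry over. Pictures are saved under pics/ and viewed, and the job is handed in when it is done.

Besides the shell and the picture viewer there is one more tool, called after "Call:" in YAML: its name, and indented under it one key for each argument. send_rows: Moves the arm, as the interface text tells. Its arguments: {"type":"object","properties":{"rows":{"type":"string"},"grip":{"type":"number"},"grip_force":{"type":"number"}},"required":["rows"]}

```bash
ls; mkdir -p pics
python3 - <<'E'
from bench import r
import cv2,numpy as np,pickle
o=r.get_obs()
for k,v in o.items(): print(k,np.round(v,4))
d={}
for n in ["scene","top","wrist"]:
    f=r.grab_frame(n); d[n]=f
    cv2.imwrite(f"pics/{n}0.png",f["pixels"][:,:,::-1])
    print(n,np.round(f["intrinsics"],1).tolist(),np.round(f["position"],3),np.round(f["orientation"],4).tolist(), [k for k in f])
pickle.dump(d,open("f0.pkl","wb"))
E
```

```text
pics
clock 0.0
joints [ 1.1839  0.4778  0.0224  1.5564 -0.0115  1.1093 -0.0831]
qvel [ 0.0012  0.0003 -0.0004 -0.0004 -0.0005  0.0002  0.0006]
tau [-3.00000e-04 -5.96452e+01  1.60800e+00 -2.81199e+01  1.26000e-02
  9.30000e-03 -0.00000e+00]
tcp_pos [ 0.1855 -0.6483  0.1919]
orientation [-0.2912  2.0741 -2.0704]
contact_force [0.6022 0.6716 0.7447]
moment [-0.0033  0.0126 -0.0036]
grip_width 0.0853
scene [[403.4, 0.0, 276.8], [0.0, 403.4, 210.5], [0.0, 0.0, 1.0]] [1.007 0.026 1.008] [0.3361, 0.3205, 1.5144] ['pixels', 'intrinsics', 'position', 'orientation']
top [[413.6, 0.0, 280.3], [0.0, 413.6, 209.8], [0.0, 0.0, 1.0]] [0.481 0.042 1.147] [0.0949, -0.1034, -1.565] ['pixels', 'intrinsics', 'position', 'orientation']
wrist [[325.2, 0.0, 282.1], [0.0, 325.2, 205.4], [0.0, 0.0, 1.0]] [ 0.258 -0.628  0.373] [-0.2557, 0.196, -1.2824] ['pixels', 'intrinsics', 'position', 'orientation']
```

View pics/scene0.png

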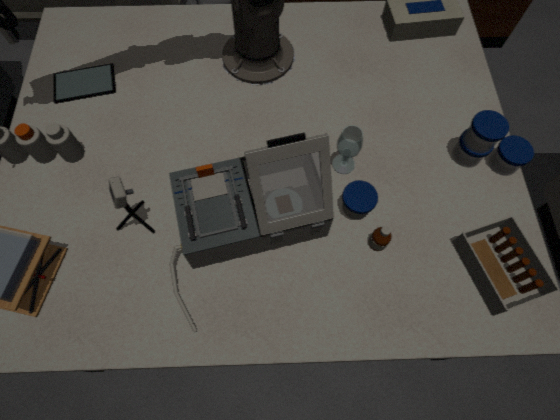

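View pics/top0.png

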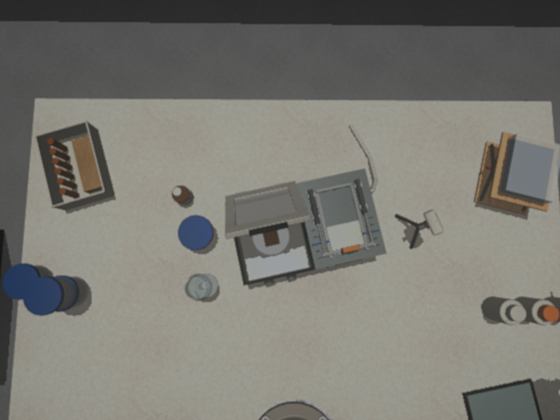

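View pics/wrist0.png

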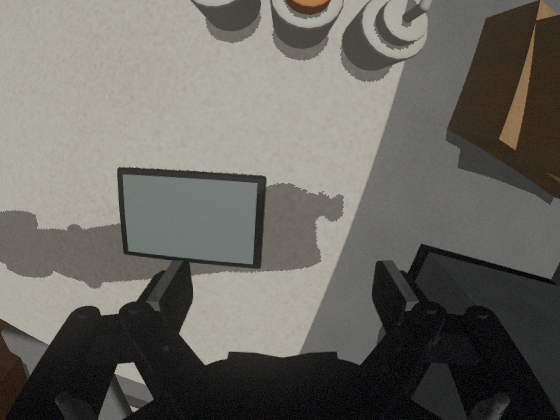

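Run:
```python
import cv2,pickle
d=pickle.load(open("f0.pkl","rb"))
def crop(n,x0,y0,w,h,s,out):
    p=d[n]["pixels"][y0:y0+h,x0:x0+w,::-1]
    p=cv2.resize(p,None,fx=s,fy=s,interpolation=cv2.INTER_CUBIC)
    p=cv2.convertScaleAbs(p,alpha=1.4)
    for i in range(0,w,20): cv2.putText(p,str(x0+i),(i*s,8),0,.3,(0,255,255),1); cv2.line(p,(i*s,10),(i*s,14),(0,255,255),1)
    for i in range(0,h,20): cv2.putText(p,str(y0+i),(0,i*s+4),0,.3,(0,255,255),1); cv2.line(p,(20,i*s),(24,i*s),(0,255,255),1)
    cv2.imwrite(out,p)
crop("top",215,160,180,135,4,"pics/top0c.png")
crop("scene",160,125,180,145,4,"pics/scene0c.png")
```

```text
(no output)
```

View pics/top0c.png

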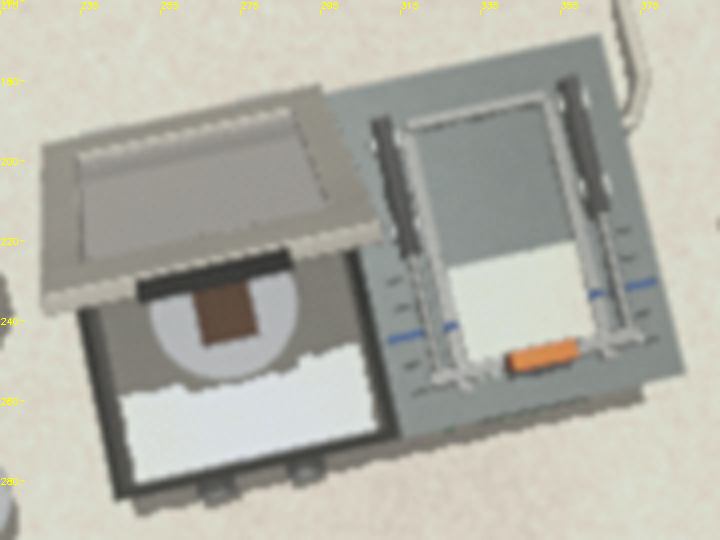

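View pics/scene0c.png

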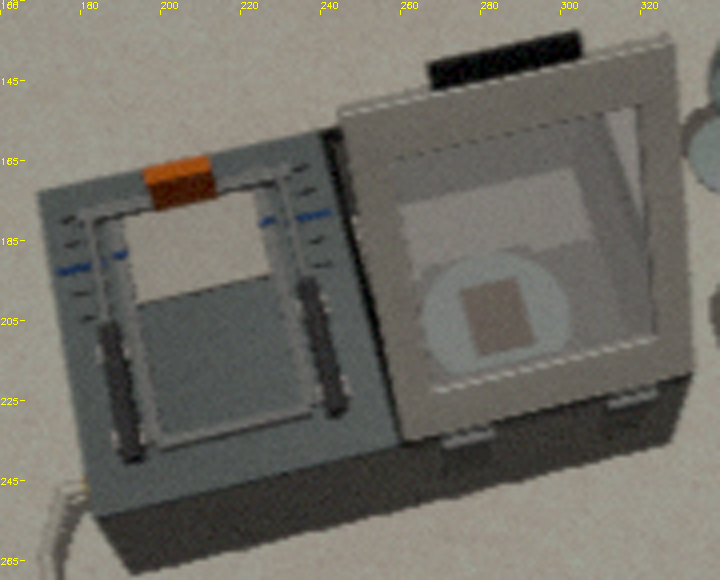

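```bash
cat > h.py <<'E'
import numpy as np,pickle,cv2
from scipy.spatial.transform import Rotation as R
from scipy.optimize import least_squares
def proj(f,P):
    P=np.atleast_2d(P); c=R.from_rotvec(f["orientation"]).inv().apply(P-f["position"])
    K=f["intrinsics"]; x=c[:,0]/-c[:,2]; y=-c[:,1]/-c[:,2]
    return np.c_[K[0,0]*x+K[0,2],K[1,1]*y+K[1,2]]
def ch2w(p,P):
    P=np.atleast_2d(P); return R.from_rotvec([0,0,p[2]]).apply(P)+[p[0],p[1],0]
def lidpt(p,r,dy,h=.007):
    th,hx,hy=p[3:6]; return [hx-r*np.cos(th)+h*np.sin(th)*1, hy+dy, .131+r*np.sin(th)+h*np.cos(th)]
E
cat > fit.py <<'E'
from h import *
d=pickle.load(open("f0.pkl","rb"))
def obs(p):
    rb=p[6]; hm=[-.05,-.09,.125]
    L=[("top",[.11,-.18,.125],(365,169)),("top",[-.11,-.18,.125],(386,253.3)),("top",[-.11,.18,.125],(243.8,284.3)),
    ("scene",[-.11,-.18,.125],(169.5,172.8)),("scene",[.11,-.18,.125],(183.8,253.8)),
    ("top",hm,((316.2+375)/2,(244.5+231.5)/2)),
    ("scene",lidpt(p,.215,.088),(328,135)),("scene",lidpt(p,.215,-.088),(245,151.2)),
    ("scene",lidpt(p,rb,-.088),(260.5,235)),("scene",lidpt(p,rb,.088),(332.5,218)),
    ("top",lidpt(p,.215,.088),(225.5,234.2)),("top",lidpt(p,.215,-.088),(308,216.2)),
    ("top",lidpt(p,rb,-.088),(295.5,182)),("top",lidpt(p,rb,.088),(225.5,196.5))]
    return L
def res(p):
    return np.concatenate([proj(d[n],ch2w(p,P))[0]-uv for n,P,uv in obs(p)])
s=least_squares(res,[.45,0,.2,.9,.1,.09,0],loss="soft_l1")
p=s.x; print(np.round(p,4)); print(np.round(res(p).reshape(-1,2),1).tolist())
np.save("p.npy",p)
for n,P in dict(hinge=[p[4],p[5],.131],edge=lidpt(p,.199,0),hm=[-.05,-.09,.125],tab=[-.05+.006-.035,-.09,.1485]).items(): print(n,np.round(ch2w(p,P)[0],4))
for n in ("top","scene"): print(n,"tabtop",proj(d[n],ch2w(p,[[-.079,-.09,.167],[-.05,-.15,.125],[-.05,-.03,.125]])).round(1).tolist())
E
python3 fit.py
```

```text
[ 5.7080e-01 -2.4400e-02  2.1430e-01  1.0403e+00  1.0480e-01  8.9600e-02
  5.0000e-04]
[[0.1, -0.6], [0.1, 0.8], [-1.2, 0.9], [-0.3, -0.0], [-1.2, 0.8], [-0.7, -0.1], [0.7, 0.0], [-0.7, 1.7], [-0.6, 0.1], [0.4, 0.1], [-1.1, 0.5], [2.3, 0.2], [-0.5, 0.2], [0.0, 0.3]]
hinge [0.6542 0.0854 0.131 ]
edge [0.5617 0.0653 0.3062]
hm [ 0.5411 -0.1229  0.125 ]
tab [ 0.5128 -0.1291  0.1485]
top tabtop [[350.6, 248.8], [368.5, 232.8], [321.3, 243.0]]
scene tabtop [[204.2, 167.1], [184.8, 191.0], [232.9, 180.5]]
```

```bash
python3 - <<'E'
from h import *
from bench import r
o=r.get_obs(); M=R.from_rotvec(o["orientation"]).as_matrix(); print(M.round(3))
z=M[:,2]; print("jaw dir yaw",np.degrees(np.arctan2(z[1],z[0])))
d=pickle.load(open("f0.pkl","rb")); p=np.load("p.npy")
# sensor: backproject
f=d["top"]
for uv,h in [((432,222),.19),((418,228),.0),((202,286),.15)]:
    K=f["intrinsics"]; c=np.array([(uv[0]-K[0,2])/K[0,0],-(uv[1]-K[1,2])/K[1,1],-1]); w=R.from_rotvec(f["orientation"]).apply(c)
    P=f["position"]+w*(h-f["position"][2])/w[2]; print(P.round(3), R.from_rotvec([0,0,-p[2]]).apply(P-[p[0],p[1],0]).round(3))
E
python3 - <<'E'
import cv2
p=cv2.imread("pics/wrist0.png"); cv2.imwrite("pics/w0c.png",cv2.resize(p[230:420],(800,271)))
E
```

```text
[[-0.961 -0.     0.275]
 [-0.275  0.001 -0.961]
 [ 0.    -1.    -0.001]]
jaw dir yaw -74.02691222676383
[ 0.575 -0.316  0.19 ] [-0.058 -0.286  0.19 ]
[ 0.577 -0.347  0.   ] [-0.063 -0.317  0.   ]
[0.424 0.222 0.15 ] [-0.091  0.272  0.15 ]
```

View pics/w0c.png

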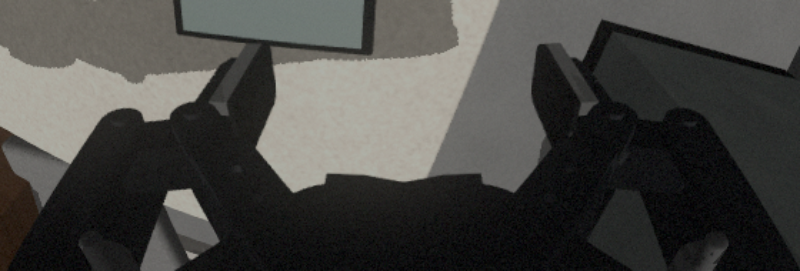

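Call:
send_rows:
  rows: "0 0 0.04 0 0 0;0 0 0.045 0 0 0;0 0 0.045 0 0 0;0 0 0.045 0 0 0;0 0 0.035 0 0 0;0.023 0.04 0 0 0 -0.016;0.023 0.04 0 0 0 -0.016;0.023 0.04 0 0 0 -0.016;0.023 0.04 0 0 0 -0.016;0.023 0.04 0 0 0 0;0.023 0.04 0 0 0 0;0.023 0.04 0 0 0 0;0.023 0.04 0 0 0 0;0.023 0.04 0 0 0 0;0.023 0.04 0 0 0 0"
  grip: 0

```text
clock: 1.65
tcp_pos: [0.4162, -0.2471, 0.4029]
orientation: [-0.227, 2.108, -2.108]
contact_force: [0.3, -0.4, -0.1]
grip_width: 0.0001
```

Call:
send_rows:
  rows: "0.023 0.04 0 0 0 0;0.023 0.04 0 0 0 0;0.023 0.04 0 0 0 0;0.023 0.04 0 0 0 0;0.023 0.04 0 0 0 0;0.023 0.04 0 0 0 0;0.023 0.04 0 0 0 0;0.023 0.04 0 0 0 0;0 0 0 0 0 0;0 0 0 0 0 0"

```text
clock: 2.65
tcp_pos: [0.5997, 0.0722, 0.4021]
orientation: [-0.231, 2.108, -2.107]
contact_force: [0.4, -0.1, -0.7]
grip_width: 0.0
```

```bash
cat > look.py <<'E'
import sys
from h import *
from bench import r
t=sys.argv[1]
o=r.get_obs(); M=R.from_rotvec(o["orientation"]).as_matrix(); p=np.load("p.npy")
print("clock",o["clock"],"q",np.round(o["joints"],2),"tcp",np.round(o["tcp_pos"],4),"F",np.round(o["contact_force"],2))
print("chamber tcp",R.from_rotvec([0,0,-p[2]]).apply(o["tcp_pos"]-[p[0],p[1],0]).round(4), "yaw err",(np.arctan2(M[1,2],M[0,2])-p[2]+np.pi/2).round(4)); print(M.round(3)[:,1])
for a in sys.argv[2:]:
    n,x0,y0,w,h=a.split(","); x0,y0,w,h=map(int,(x0,y0,w,h)); f=r.grab_frame(n); pickle.dump(f,open(f"{n}_{t}.pkl","wb"))
    s=800//w; q=cv2.convertScaleAbs(cv2.resize(f["pixels"][y0:y0+h,x0:x0+w,::-1],None,fx=s,fy=s,interpolation=cv2.INTER_CUBIC),alpha=1.4)
    for i in range(0,w,20): cv2.putText(q,str(x0+i),(i*s,8),0,.3,(0,255,255),1); cv2.line(q,(i*s,10),(i*s,14),(0,255,255),1)
    for i in range(0,h,20): cv2.putText(q,str(y0+i),(0,i*s+4),0,.3,(0,255,255),1)
    cv2.imwrite(f"pics/{n}_{t}.png",q)
E
python3 look.py a scene,160,60,200,140 wrist,0,0,560,420
```

```text
clock 2.65 q [ 0.19  0.29 -0.55  1.39  0.15  1.5  -1.7 ] tcp [0.5997 0.0722 0.4021] F [ 0.43 -0.08 -0.65]
chamber tcp [0.0487 0.0882 0.4021] yaw err 0.003
[-0.002  0.    -1.   ]
```

View pics/scene_a.png

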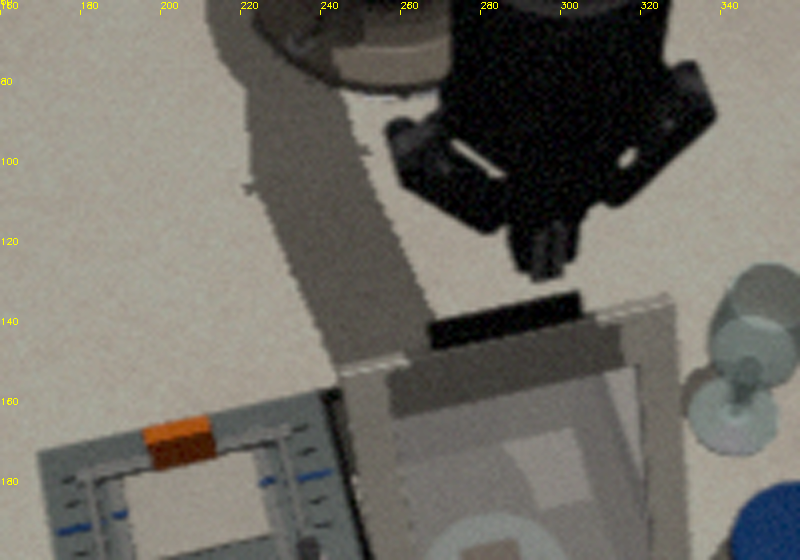

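View pics/wrist_a.png

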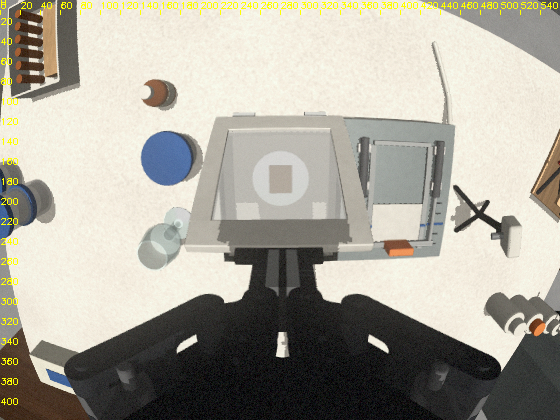

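Run:
```python
from h import *
p=np.load("p.npy")
# start pre-contact
ths=np.concatenate([np.linspace(1.04,.1,22),np.linspace(.1,0,6)[1:]])
P=[[.034,.0896,.314]]
for t in ths:
    q=p.copy(); q[3]=t; c=np.array(lidpt(q,.199,0)); P.append(c+[.011,0,0])
W=ch2w(p,P); D=np.diff(W,axis=0)
for t,w,dd in zip(ths,W[1:],D): print(round(t,3),w.round(4),dd.round(4))
```

```text
1.04 [0.5724 0.0676 0.3062] [-0.0126 -0.0028 -0.0078]
0.995 [0.5648 0.066  0.3017] [-0.0076 -0.0016 -0.0044]
0.95 [0.5575 0.0644 0.297 ] [-0.0074 -0.0016 -0.0048]
0.906 [0.5503 0.0628 0.2919] [-0.0072 -0.0016 -0.0051]
0.861 [0.5434 0.0613 0.2865] [-0.0069 -0.0015 -0.0054]
0.816 [0.5367 0.0599 0.2808] [-0.0067 -0.0015 -0.0057]
0.771 [0.5303 0.0585 0.2748] [-0.0064 -0.0014 -0.006 ]
0.727 [0.5242 0.0571 0.2684] [-0.0062 -0.0013 -0.0063]
0.682 [0.5183 0.0558 0.2619] [-0.0059 -0.0013 -0.0066]
0.637 [0.5127 0.0546 0.255 ] [-0.0056 -0.0012 -0.0068]
0.592 [0.5074 0.0535 0.2479] [-0.0053 -0.0011 -0.0071]
0.548 [0.5025 0.0524 0.2406] [-0.005  -0.0011 -0.0073]
0.503 [0.4979 0.0514 0.233 ] [-0.0046 -0.001  -0.0075]
0.458 [0.4936 0.0505 0.2253] [-0.0043 -0.0009 -0.0078]
0.413 [0.4896 0.0496 0.2173] [-0.004  -0.0009 -0.0079]
0.369 [0.486  0.0488 0.2092] [-0.0036 -0.0008 -0.0081]
0.324 [0.4828 0.0481 0.201 ] [-0.0032 -0.0007 -0.0083]
0.279 [0.4799 0.0475 0.1925] [-0.0029 -0.0006 -0.0084]
0.234 [0.4774 0.0469 0.184 ] [-0.0025 -0.0005 -0.0085]
0.19 [0.4753 0.0465 0.1754] [-0.0021 -0.0005 -0.0086]
0.145 [0.4735 0.0461 0.1666] [-0.0017 -0.0004 -0.0087]
0.1 [0.4722 0.0458 0.1578] [-0.0014 -0.0003 -0.0088]
0.08 [0.4717 0.0457 0.1539] [-0.0005 -0.0001 -0.004 ]
0.06 [0.4713 0.0456 0.1499] [-0.0004 -0.0001 -0.004 ]
0.04 [0.4709 0.0455 0.146 ] [-0.0003 -0.0001 -0.004 ]
0.02 [0.4707 0.0455 0.142 ] [-0.0003 -0.0001 -0.004 ]
0.0 [0.4705 0.0454 0.138 ] [-0.0002 -0.     -0.004 ]
```

Call:
send_rows:
  rows: "0 0 -0.03 0 0 0;0 0 -0.03 0 0 0;-0.005 -0.001 -0.015 0 0 0;-0.005 -0.001 -0.008 0 0 0;-0.004 0 -0.005 0 0 0;0 0 0 0 0 0"

```text
clock: 3.35
tcp_pos: [0.5854, 0.0684, 0.3154]
orientation: [-0.226, 2.108, -2.109]
contact_force: [-0.0, 0.4, 0.7]
grip_width: -0.0001
```

Call:
send_rows:
  rows: "-0.0065 0 -0.0045 0 0 0;-0.0065 -0.001 -0.0045 0 0 0;-0.0076 -0.0016 -0.0044 0 0 0;-0.0074 -0.0016 -0.0048 0 0 0;-0.0072 -0.0016 -0.0051 0 0 0;-0.0069 -0.0015 -0.0054 0 0 0"

```text
clock: 3.95
tcp_pos: [0.5432, 0.0616, 0.2866]
orientation: [-0.226, 2.107, -2.108]
contact_force: [-2.8, -0.6, 8.9]
grip_width: -0.0001
```

```bash
python3 look.py b scene,160,60,200,140
```

```text
clock 3.95 q [ 0.24  0.23 -0.56  1.71  0.13  1.23 -1.7 ] tcp [0.5432 0.0616 0.2866] F [-2.78 -0.63  8.95]
chamber tcp [-0.0087  0.0899  0.2866] yaw err 0.0004
[ 0.001 -0.    -1.   ]
```

View pics/scene_b.png

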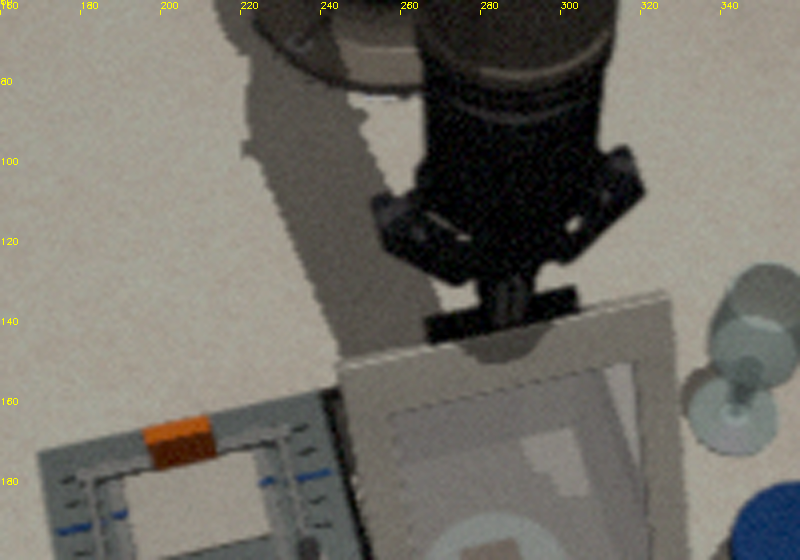

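```bash
python3 - <<'E'
from h import *
p=np.load("p.npy"); f=pickle.load(open("scene_b.pkl","rb"))
for t in np.arange(1.05,.6,-.05):
    q=p.copy(); q[3]=t; print(round(t,2),proj(f,ch2w(q,[lidpt(q,.215,.088),lidpt(q,.215,-.088),lidpt(q,.229,.04,.003)])).round(1).tolist(), np.round(lidpt(q,.215,0),3))
print(proj(f,[[.5432,.0616,.2866]]))
E
python3 look.py c top,215,130,200,150 wrist,150,150,260,200
```

```text
1.05 [[329.1, 135.5], [244.5, 153.4], [305.3, 133.2]] [0.004 0.09  0.321]
1.0 [[327.4, 133.3], [243.7, 150.9], [303.8, 130.9]] [-0.005  0.09   0.316]
0.95 [[325.8, 131.3], [242.9, 148.8], [302.3, 129.0]] [-0.015  0.09   0.31 ]
0.9 [[324.2, 129.7], [242.2, 146.9], [300.9, 127.3]] [-0.023  0.09   0.304]
0.85 [[322.7, 128.3], [241.6, 145.3], [299.6, 126.0]] [-0.032  0.09   0.297]
0.8 [[321.3, 127.2], [241.1, 144.0], [298.4, 124.9]] [-0.04  0.09  0.29]
0.75 [[319.9, 126.4], [240.6, 142.9], [297.2, 124.1]] [-0.048  0.09   0.283]
0.7 [[318.6, 125.8], [240.1, 142.1], [296.0, 123.7]] [-0.055  0.09   0.275]
0.65 [[317.3, 125.5], [239.8, 141.6], [295.0, 123.4]] [-0.062  0.09   0.267]
[[285.42076503 148.49544725]]
clock 4.0 q [ 0.25  0.23 -0.56  1.72  0.13  1.23 -1.7 ] tcp [0.5419 0.0613 0.2859] F [-2.95 -0.14  4.08]
chamber tcp [-0.0101  0.0898  0.2859] yaw err 0.0004
[-0.001 -0.001 -1.   ]
```

View pics/top_c.png

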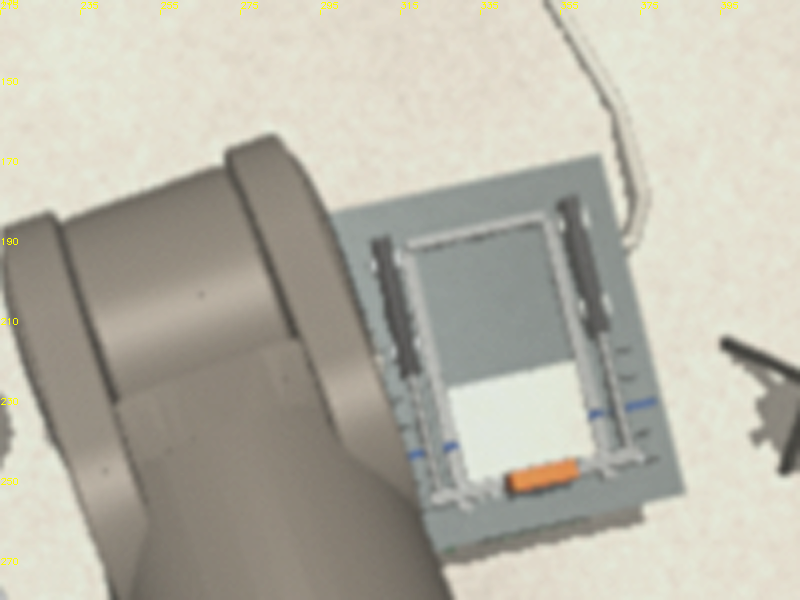

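View pics/wrist_c.png

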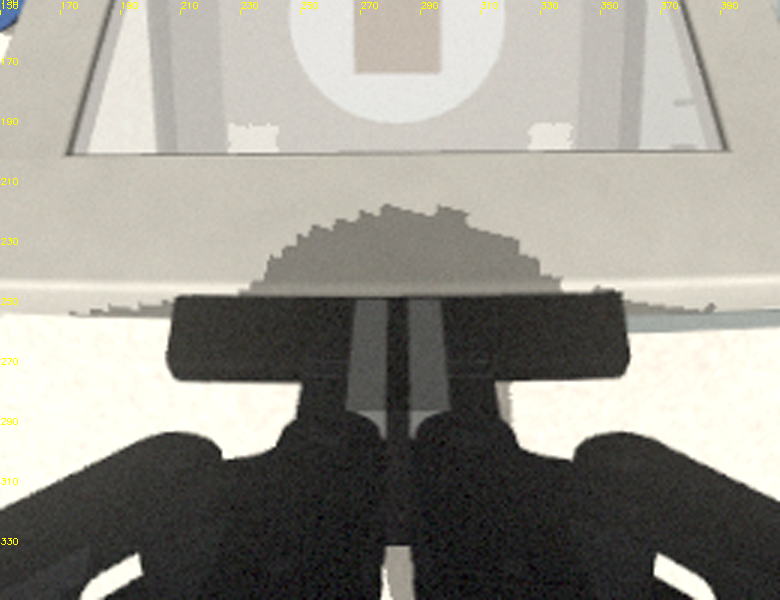

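```bash
cat >> h.py <<'E'
def projw(f,P):
    P=np.atleast_2d(P); c=R.from_rotvec(f["orientation"]).inv().apply(P-f["position"])
    K=f["intrinsics"]; x=c[:,0]; y=-c[:,1]; z=-c[:,2]; rho=np.hypot(x,y); a=np.arctan2(rho,z)
    return np.c_[K[0,0]*a*x/rho+K[0,2],K[1,1]*a*y/rho+K[1,2]]
E
python3 - <<'E'
from h import *
p=np.load("p.npy"); f=pickle.load(open("wrist_c.pkl","rb")); g=pickle.load(open("wrist_a.pkl","rb"))
print("cam",f["position"],R.from_rotvec(f["orientation"]).as_matrix().round(2))
print("TCP px",projw(f,[.5419,.0613,.2859]),projw(g,[.5997,.0722,.4021]))
print("hm",projw(f,ch2w(p,[[-.05,-.15,.125],[-.05,-.03,.125]])),projw(g,ch2w(p,[[-.05,-.15,.125],[-.05,-.03,.125]])))
for ff,T in ((g,[1.1,1.05,1.0]),(f,np.arange(1.1,.7,-.05))):
  for t in T:
    q=p.copy(); q[3]=t; print(round(t,2),projw(ff,ch2w(q,[lidpt(q,.215,.04),lidpt(q,.215,-.04),lidpt(q,.229,.04),lidpt(q,.229,-.04),lidpt(q,.172,.064),lidpt(q,.172,-.064)])).round(0).tolist())
E
```

```text
cam [0.6156794  0.07769906 0.46705429] [[ 0.21  0.93  0.29]
 [-0.98  0.2   0.06]
 [ 0.   -0.3   0.95]]
TCP px [[282.72422561 235.97999532]] [[280.02852542 234.73502972]]
hm [[473.07464662 212.28331853]
 [386.67272477 213.00285401]] [[428.726378   223.68825483]
 [358.4085256  224.72280763]]
1.1 [[233.0, 239.0], [325.0, 239.0], [231.0, 251.0], [327.0, 251.0], [213.0, 204.0], [346.0, 204.0]]
1.05 [[234.0, 246.0], [324.0, 246.0], [233.0, 259.0], [325.0, 259.0], [214.0, 210.0], [345.0, 210.0]]
1.0 [[236.0, 253.0], [323.0, 253.0], [234.0, 266.0], [324.0, 267.0], [216.0, 216.0], [344.0, 216.0]]
1.1 [[199.0, 222.0], [368.0, 222.0], [194.0, 245.0], [373.0, 245.0], [173.0, 167.0], [393.0, 167.0]]
1.05 [[203.0, 237.0], [364.0, 237.0], [199.0, 260.0], [368.0, 260.0], [176.0, 179.0], [390.0, 179.0]]
1.0 [[207.0, 249.0], [360.0, 249.0], [203.0, 273.0], [364.0, 273.0], [179.0, 189.0], [387.0, 189.0]]
0.95 [[210.0, 260.0], [356.0, 260.0], [208.0, 283.0], [359.0, 283.0], [182.0, 199.0], [384.0, 198.0]]
0.9 [[214.0, 269.0], [353.0, 268.0], [212.0, 291.0], [355.0, 291.0], [185.0, 207.0], [381.0, 207.0]]
0.85 [[217.0, 276.0], [349.0, 276.0], [215.0, 298.0], [351.0, 298.0], [188.0, 214.0], [378.0, 214.0]]
0.8 [[220.0, 281.0], [346.0, 281.0], [219.0, 303.0], [348.0, 303.0], [191.0, 220.0], [375.0, 220.0]]
0.75 [[223.0, 286.0], [343.0, 286.0], [222.0, 306.0], [344.0, 306.0], [194.0, 226.0], [372.0, 226.0]]
0.7 [[226.0, 289.0], [340.0, 289.0], [225.0, 309.0], [341.0, 309.0], [197.0, 230.0], [369.0, 230.0]]
```

Run:
```python
from h import *
g=pickle.load(open("scene_a.pkl","rb")); print(proj(g,[[.5997,.0722,.4021],[.5997,.0722,.4221]]), proj(g,[[.61,.0745,.4021],[.589,.07,.4021]]))
f=pickle.load(open("wrist_a.pkl","rb")); cv2.imwrite("pics/wa.png",cv2.convertScaleAbs(cv2.resize(f["pixels"][220:300,215:350,::-1],None,fx=5,fy=5,interpolation=cv2.INTER_CUBIC),alpha=2.5))
f=pickle.load(open("wrist_c.pkl","rb")); cv2.imwrite("pics/wc.png",cv2.convertScaleAbs(cv2.resize(f["pixels"][220:300,215:350,::-1],None,fx=5,fy=5,interpolation=cv2.INTER_CUBIC),alpha=2.5))
```

```text
[[294.123157   139.74416637]
 [294.60989946 133.20721274]] [[295.7079813  144.59464236]
 [292.60145499 134.76173587]]
```

View pics/wa.png

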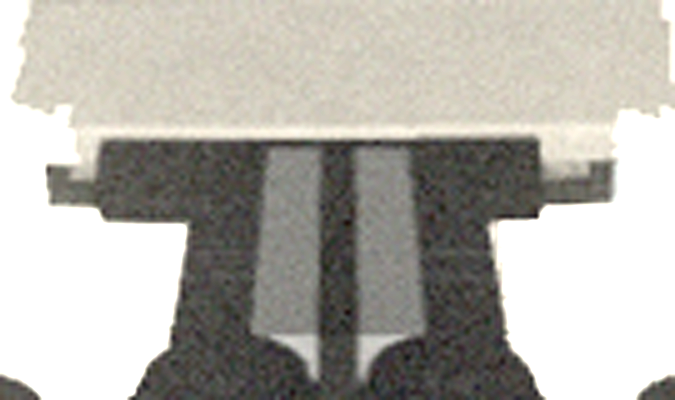

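View pics/wc.png

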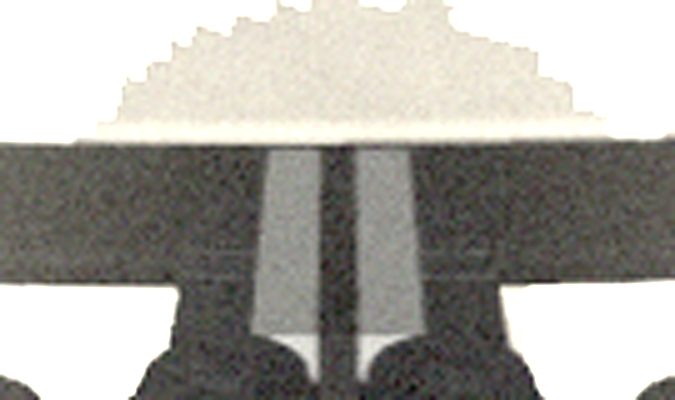

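Call:
send_rows:
  rows: "0 0 0.02 0 0 0;0 0 0.03 0 0 0;0 0 0.04 0 0 0;0.03 0.006 0 0 0 0;0.03 0.006 0 0 0 0;0.03 0.006 0 0 0 0;0 0 0 0 0 0;0 0 0 0 0 0"

```text
clock: 4.9
tcp_pos: [0.6336, 0.08, 0.3752]
orientation: [-0.229, 2.109, -2.108]
contact_force: [-0.2, -0.1, -0.5]
grip_width: -0.0003
```

```bash
python3 look.py d scene,220,60,160,120 wrist,150,150,260,200
python3 - <<'E'
from h import *
from bench import r
T=r.get_obs()["tcp_pos"]
print(proj(pickle.load(open("scene_d.pkl","rb")),[T,T+[0,0,.02]]),projw(pickle.load(open("wrist_d.pkl","rb")),[T,T+[0,0,.02]]))
E
```

```text
clock 4.9 q [ 0.17  0.36 -0.55  1.36  0.19  1.47 -1.73] tcp [0.6336 0.08   0.3752] F [-0.15 -0.12 -0.46]
chamber tcp [0.0835 0.0886 0.3752] yaw err 0.001
[-0.002  0.    -1.   ]
[[298.61039719 163.22361017]
 [299.20531127 157.38243641]] [[282.927221   236.17102863]
 [282.98240456 250.31283837]]
```

View pics/scene_d.png

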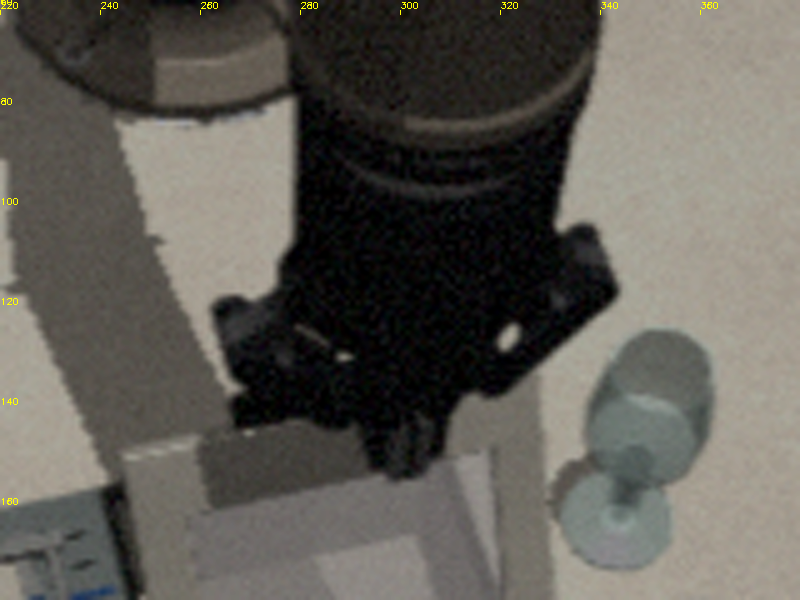

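View pics/wrist_d.png

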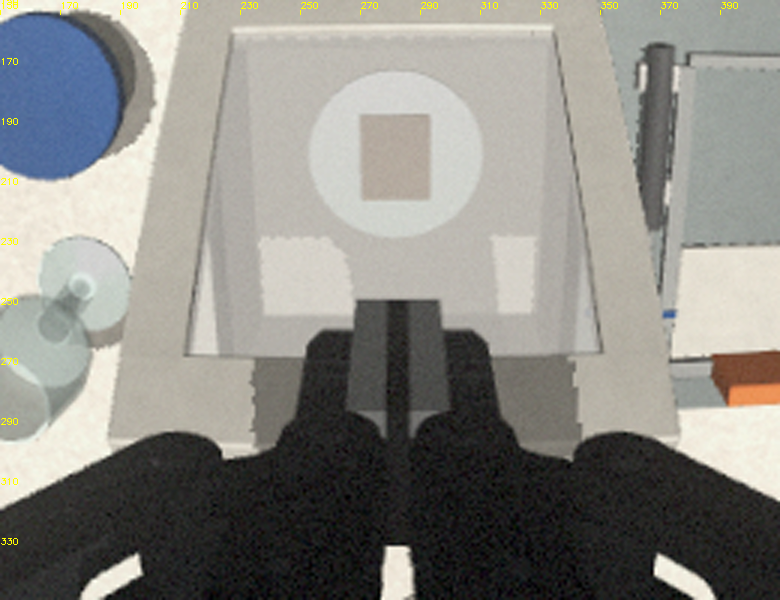

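Run:
```python
from h import *
p=np.load("p.npy")
ths=np.concatenate([np.linspace(1.04,.1,22),np.linspace(.1,0,6)[1:]])
P=[]
for t in ths:
    q=p.copy(); q[3]=t; c=np.array(lidpt(q,.198,0)); P.append(c+[.011,0,-.042])
n=np.array([np.sin(1.04),0,np.cos(1.04)]); P=[P[0]+.02*n]+P
W=ch2w(p,P); print(np.array(P[0]),W[0].round(4)); D=np.diff(W,axis=0)
for t,w,dd in zip(ths,W[1:],D): print(round(t,3),w.round(4),dd.round(4))
```

```text
[0.03884443 0.0895532  0.27342398] [0.5898 0.0714 0.2734]
1.04 [0.5729 0.0677 0.2633] [-0.0169 -0.0037 -0.0101]
0.995 [0.5654 0.0661 0.2589] [-0.0075 -0.0016 -0.0044]
0.95 [0.558  0.0645 0.2542] [-0.0073 -0.0016 -0.0047]
0.906 [0.5509 0.0629 0.2491] [-0.0071 -0.0015 -0.0051]
0.861 [0.544  0.0615 0.2437] [-0.0069 -0.0015 -0.0054]
0.816 [0.5374 0.06   0.238 ] [-0.0066 -0.0014 -0.0057]
0.771 [0.531  0.0586 0.2321] [-0.0064 -0.0014 -0.006 ]
0.727 [0.5249 0.0573 0.2258] [-0.0061 -0.0013 -0.0063]
0.682 [0.5191 0.056  0.2192] [-0.0058 -0.0013 -0.0066]
0.637 [0.5135 0.0548 0.2124] [-0.0055 -0.0012 -0.0068]
0.592 [0.5083 0.0537 0.2054] [-0.0052 -0.0011 -0.0071]
0.548 [0.5033 0.0526 0.1981] [-0.0049 -0.0011 -0.0073]
0.503 [0.4987 0.0516 0.1906] [-0.0046 -0.001  -0.0075]
0.458 [0.4944 0.0507 0.1828] [-0.0043 -0.0009 -0.0077]
0.413 [0.4905 0.0498 0.1749] [-0.0039 -0.0009 -0.0079]
0.369 [0.4869 0.049  0.1669] [-0.0036 -0.0008 -0.0081]
0.324 [0.4837 0.0483 0.1586] [-0.0032 -0.0007 -0.0082]
0.279 [0.4808 0.0477 0.1503] [-0.0029 -0.0006 -0.0084]
0.234 [0.4783 0.0472 0.1418] [-0.0025 -0.0005 -0.0085]
0.19 [0.4762 0.0467 0.1332] [-0.0021 -0.0005 -0.0086]
0.145 [0.4745 0.0463 0.1245] [-0.0017 -0.0004 -0.0087]
0.1 [0.4731 0.046  0.1157] [-0.0014 -0.0003 -0.0088]
0.08 [0.4726 0.0459 0.1118] [-0.0005 -0.0001 -0.0039]
0.06 [0.4722 0.0458 0.1079] [-0.0004 -0.0001 -0.0039]
0.04 [0.4719 0.0458 0.1039] [-0.0003 -0.0001 -0.0039]
0.02 [0.4717 0.0457 0.1   ] [-0.0003 -0.0001 -0.004 ]
0.0 [0.4715 0.0457 0.096 ] [-0.0002 -0.     -0.004 ]
```

Call:
send_rows:
  rows: "0 0 -0.04 0 0 0;-0.005 -0.001 -0.04 0 0 0;-0.02 -0.004 -0.02 0 0 0;-0.015 -0.003 -0.002 0 0 0;-0.004 -0.001 0 0 0 0;0 0 0 0 0 0"

```text
clock: 5.6
tcp_pos: [0.5896, 0.0704, 0.2755]
orientation: [-0.225, 2.107, -2.108]
contact_force: [1.3, 0.2, 1.1]
grip_width: 0.0002
```

```bash
python3 look.py e scene,220,60,160,120 wrist,150,150,260,200
```

```text
clock 5.6 q [ 0.21  0.33 -0.56  1.63  0.18  1.24 -1.74] tcp [0.5896 0.0704 0.2755] F [1.28 0.17 1.09]
chamber tcp [0.0385 0.0886 0.2755] yaw err 0.0001
[ 0.002 -0.001 -1.   ]
```

View pics/scene_e.png

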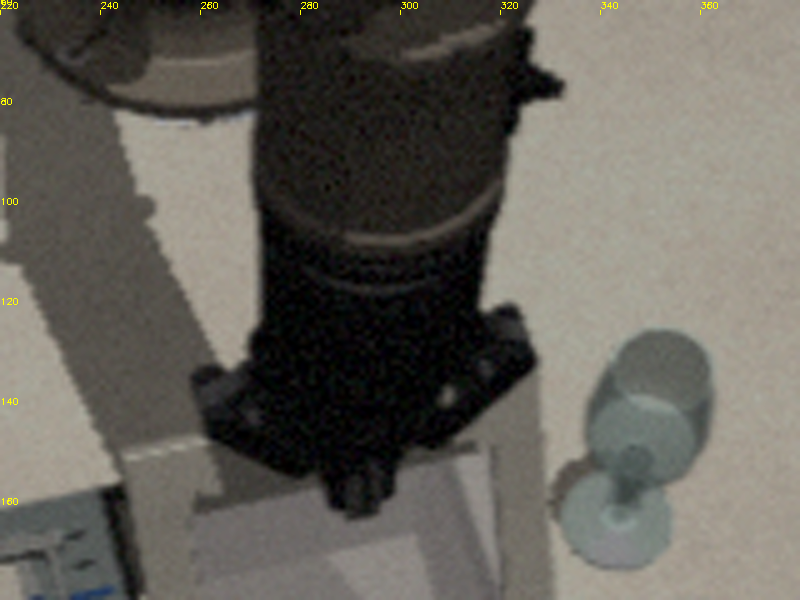

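View pics/wrist_e.png

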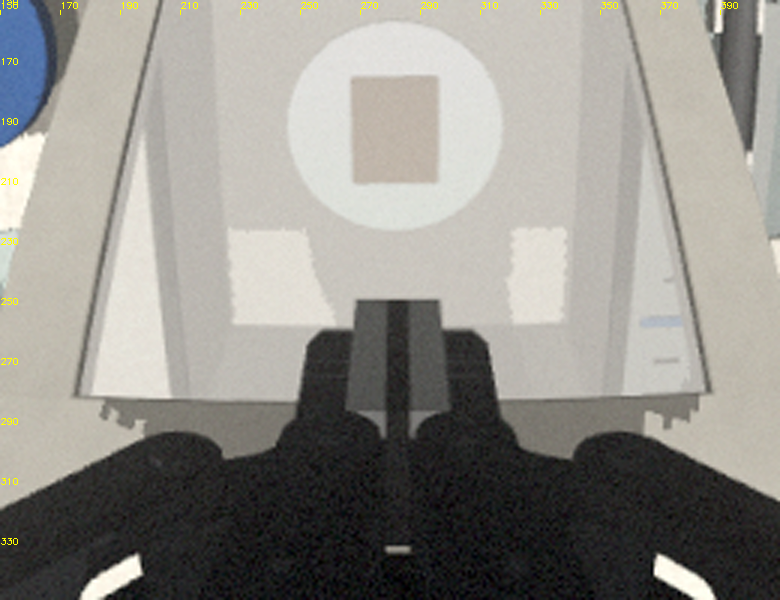

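Call:
send_rows:
  rows: "-0.008 -0.001 -0.005 0 0 0;-0.008 -0.002 -0.005 0 0 0;-0.0075 -0.0016 -0.0045 0 0 0"

```text
clock: 6.0
tcp_pos: [0.5655, 0.0661, 0.2591]
orientation: [-0.228, 2.108, -2.108]
contact_force: [2.0, 1.3, -0.6]
grip_width: -0.0003
```

```bash
python3 look.py f scene,220,60,160,120 wrist,0,0,560,420
```

```text
clock 6.0 q [ 0.23  0.3  -0.56  1.7   0.17  1.19 -1.73] tcp [0.5655 0.0661 0.2591] F [ 1.95  1.31 -0.58]
chamber tcp [0.014  0.0895 0.2591] yaw err 0.0006
[-0.  0. -1.]
```

View pics/scene_f.png

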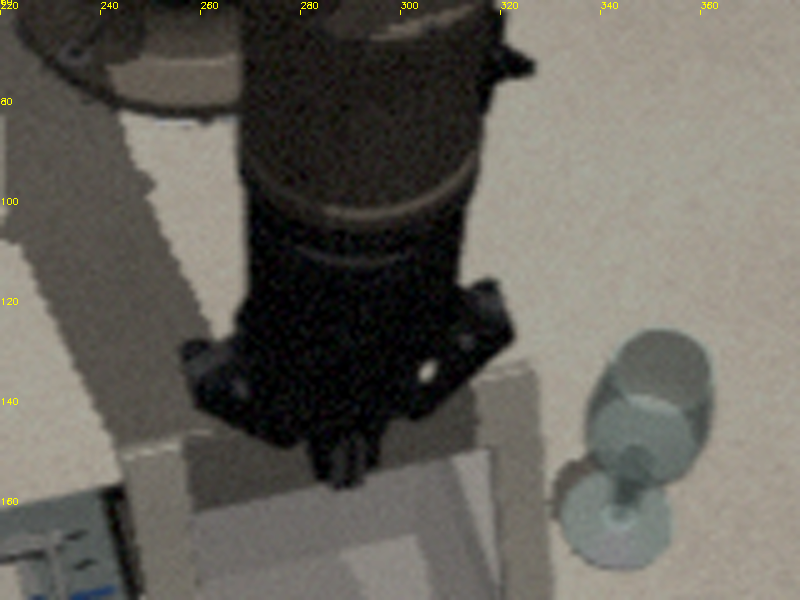

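View pics/wrist_f.png

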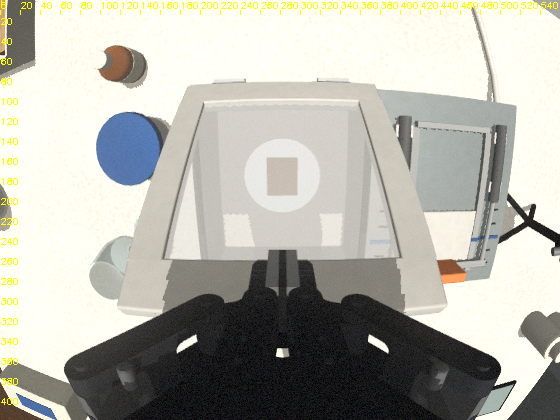

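Call:
send_rows:
  rows: "-0.0073 -0.0016 -0.0047 0 0 0;-0.0071 -0.0015 -0.0051 0 0 0;-0.0069 -0.0015 -0.0054 0 0 0;-0.0066 -0.0014 -0.0057 0 0 0;-0.0064 -0.0014 -0.006 0 0 0"

```text
clock: 6.6
tcp_pos: [0.5314, 0.0585, 0.2323]
orientation: [-0.227, 2.108, -2.108]
contact_force: [2.2, 0.6, 0.2]
grip_width: 0.0
```

```bash
python3 look.py g scene,200,60,160,120 wrist,0,0,560,420
```

```text
clock 6.6 q [ 0.25  0.26 -0.57  1.81  0.16  1.11 -1.73] tcp [0.5314 0.0585 0.2323] F [2.16 0.62 0.17]
chamber tcp [-0.0209  0.0894  0.2323] yaw err 0.0004
[ 0. -0. -1.]
```

View pics/wrist_g.png

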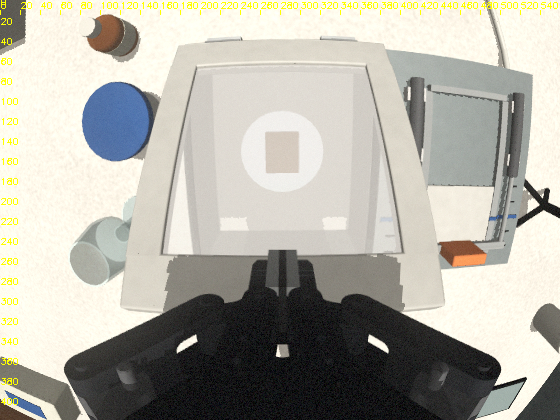

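View pics/scene_g.png

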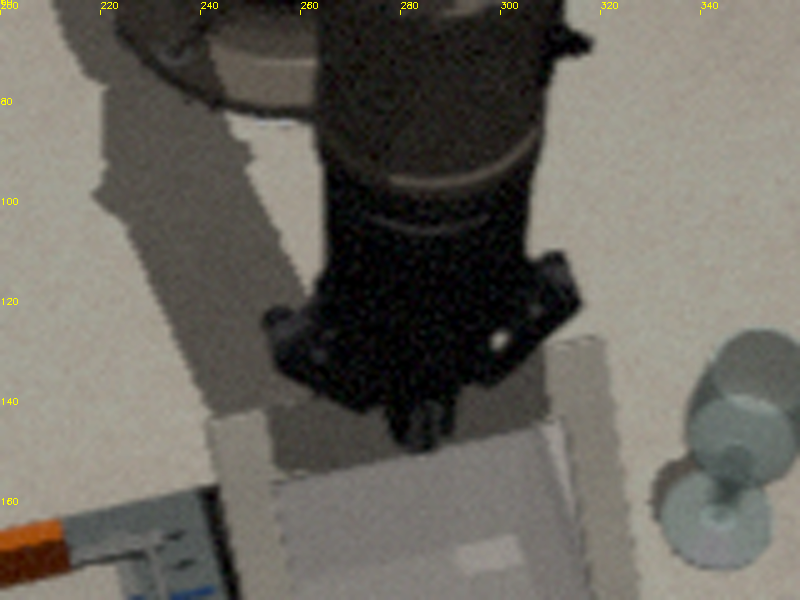

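Call:
send_rows:
  rows: "-0.0061 -0.0013 -0.0063 0 0 0;-0.0058 -0.0013 -0.0066 0 0 0;-0.0055 -0.0012 -0.0068 0 0 0;-0.0052 -0.0011 -0.0071 0 0 0;-0.0049 -0.0011 -0.0073 0 0 0;-0.0046 -0.001 -0.0075 0 0 0;-0.0043 -0.0009 -0.0077 0 0 0;-0.0039 -0.0009 -0.0079 0 0 0"

```text
clock: 7.5
tcp_pos: [0.4912, 0.05, 0.175]
orientation: [-0.227, 2.108, -2.108]
contact_force: [2.3, -0.1, 1.1]
grip_width: -0.0001
```

```bash
python3 look.py i scene,200,60,160,120
```

```text
clock 7.5 q [ 0.27  0.25 -0.57  1.97  0.16  0.97 -1.74] tcp [0.4912 0.05   0.175 ] F [ 2.34 -0.11  1.06]
chamber tcp [-0.062   0.0896  0.175 ] yaw err 0.0006
[ 0.  0. -1.]
```

View pics/scene_i.png

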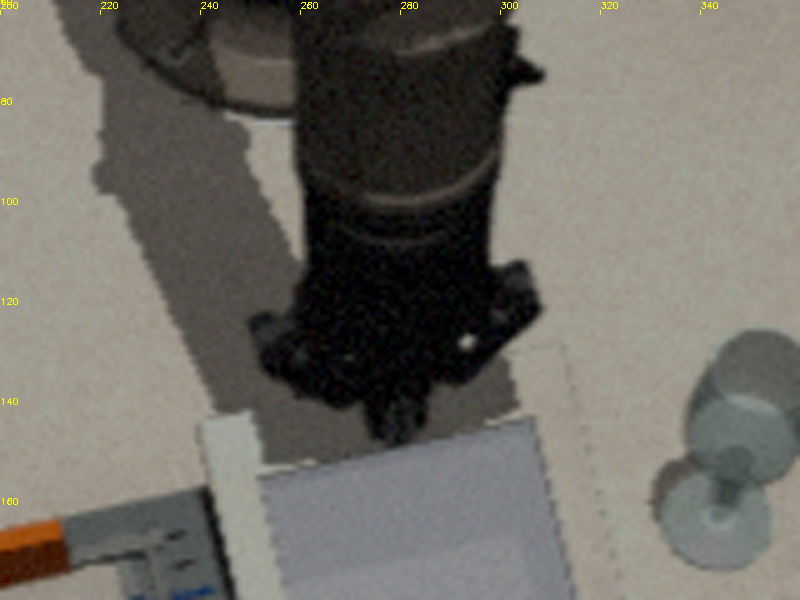

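Call:
send_rows:
  rows: "-0.0036 -0.0008 -0.0081 0 0 0;-0.0032 -0.0007 -0.0082 0 0 0;-0.0029 -0.0006 -0.0084 0 0 0;-0.0025 -0.0005 -0.0085 0 0 0;-0.0021 -0.0005 -0.0086 0 0 0;-0.0015 -0.0004 -0.007 0 0 0;-0.001 -0.0002 -0.006 0 0 0;-0.0005 -0.0001 -0.005 0 0 0"

```text
clock: 8.35
tcp_pos: [0.474, 0.0461, 0.1152]
orientation: [-0.228, 2.108, -2.108]
contact_force: [0.9, -0.6, 1.3]
grip_width: -0.0002
```

```bash
python3 look.py j scene,200,60,160,120
```

```text
clock 8.35 q [ 0.25  0.3  -0.56  2.06  0.21  0.83 -1.79] tcp [0.474  0.0461 0.1152] F [ 0.92 -0.56  1.27]
chamber tcp [-0.0797  0.0895  0.1152] yaw err 0.0006
[-0.001 -0.    -1.   ]
```

View pics/scene_j.png

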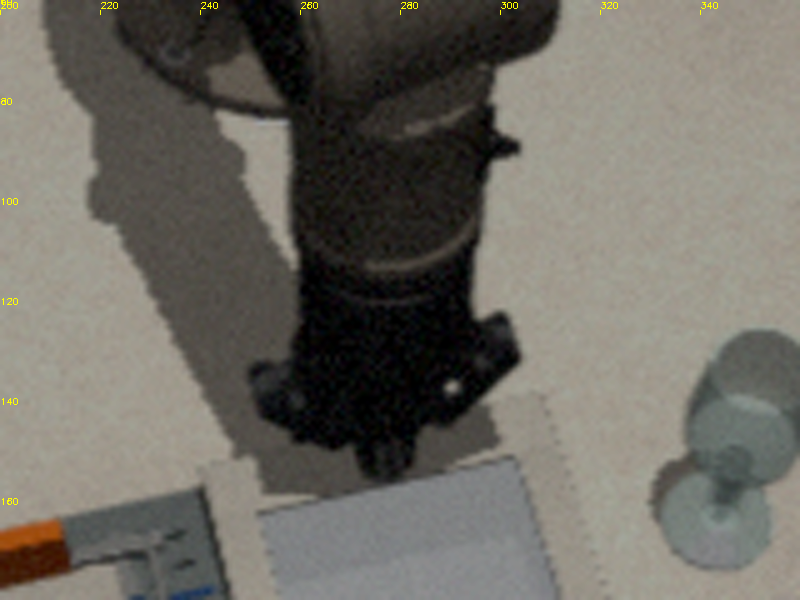

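Call:
send_rows:
  rows: "-0.0005 0 -0.004 0 0 0;-0.0005 0 -0.004 0 0 0;-0.0003 0 -0.003 0 0 0;0 0 -0.003 0 0 0;0 0 -0.002 0 0 0"

```text
clock: 8.9
tcp_pos: [0.4726, 0.0459, 0.0995]
orientation: [-0.228, 2.108, -2.109]
contact_force: [-4.7, -3.0, 17.1]
grip_width: 0.0003
```

Call:
send_rows:
  rows: "0 0 0 0 0 0"

```text
clock: 9.0
tcp_pos: [0.4728, 0.0462, 0.0997]
orientation: [-0.228, 2.108, -2.108]
contact_force: [-0.0, -0.5, 0.7]
grip_width: 0.0001
```

```bash
python3 look.py k scene,160,100,200,150 wrist,0,0,560,420;  python3 - <<'E'
from h import *
p=np.load("p.npy"); f=pickle.load(open("scene_k.pkl","rb"));g=pickle.load(open("wrist_k.pkl","rb"))
for t in (.1,.05,.02,0):
    q=p.copy(); q[3]=t; A=ch2w(q,[lidpt(q,.215,.088),lidpt(q,.215,-.088)]); print(t,proj(f,A).round(1).tolist(),projw(g,A).round(1).tolist())
E
```

```text
clock 9.0 q [ 0.24  0.32 -0.55  2.08  0.23  0.8  -1.81] tcp [0.4728 0.0462 0.0997] F [-0.05 -0.49  0.73]
chamber tcp [-0.0808  0.0898  0.0997] yaw err 0.0005
[-0. -0. -1.]
0.1 [[308.0, 136.3], [239.4, 150.8]] [[114.8, 325.1], [451.9, 324.8]]
0.05 [[307.6, 138.4], [239.6, 152.8]] [[123.1, 315.4], [443.5, 315.2]]
0.02 [[307.4, 139.7], [239.8, 154.0]] [[127.7, 309.6], [438.9, 309.4]]
0 [[307.2, 140.6], [239.9, 154.9]] [[130.6, 305.8], [436.0, 305.5]]
```

View pics/scene_k.png

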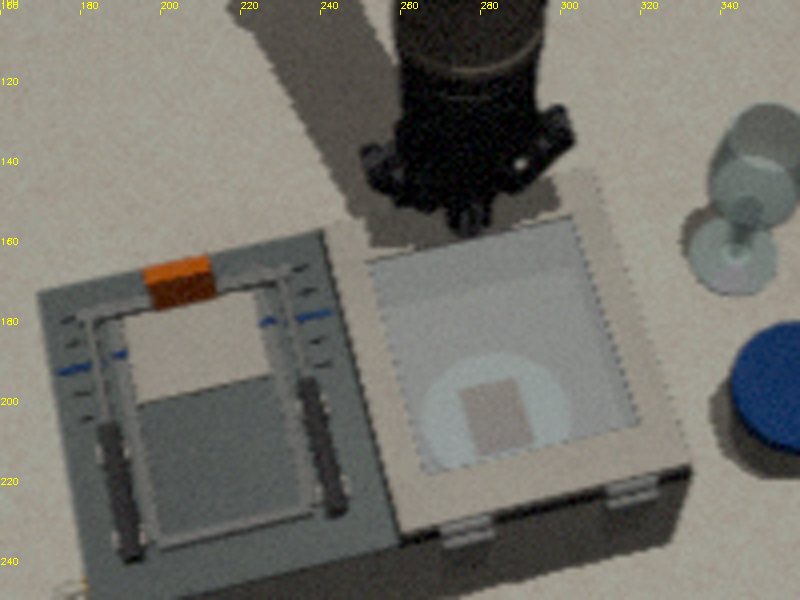

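View pics/wrist_k.png

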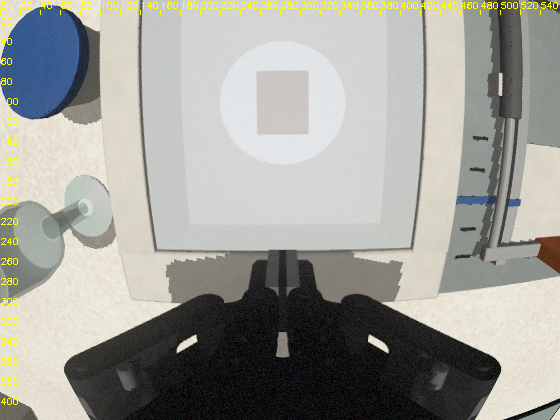

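Call:
send_rows:
  rows: "0 0 -0.001 0 0 0;0 0 -0.001 0 0 0;0 0 -0.001 0 0 0;0 0 0 0 0 0"

```text
clock: 9.5
tcp_pos: [0.4732, 0.0464, 0.0993]
orientation: [-0.227, 2.106, -2.11]
contact_force: [-11.5, -2.0, 32.1]
grip_width: -0.0003
```

Call:
send_rows:
  rows: "0 0 0.003 0 0 0;0 0 0.02 0 0 0;0 0 0.043 0 0 0;0 -0.02 0 0 0 0;0.001 -0.035 0 0 0 0;0.001 -0.035 0 0 0 0;0.001 -0.035 0 0 0 0;0.001 -0.035 0 0 0 0;0 -0.023 0 0 0 0;0 0 0 0 0 0"

```text
clock: 10.5
tcp_pos: [0.4766, -0.1407, 0.1625]
orientation: [-0.222, 2.11, -2.113]
contact_force: [-0.3, 0.0, 0.2]
grip_width: -0.0001
```

```bash
python3 look.py l scene,160,100,200,150 wrist,0,0,560,420
```

```text
clock 10.5 q [ 0.56  0.25 -0.46  1.98  0.14  0.94 -1.33] tcp [ 0.4766 -0.1407  0.1625] F [-0.3   0.03  0.22]
chamber tcp [-0.1169 -0.0936  0.1625] yaw err -0.0054
[-0.    -0.001 -1.   ]
```

View pics/scene_l.png

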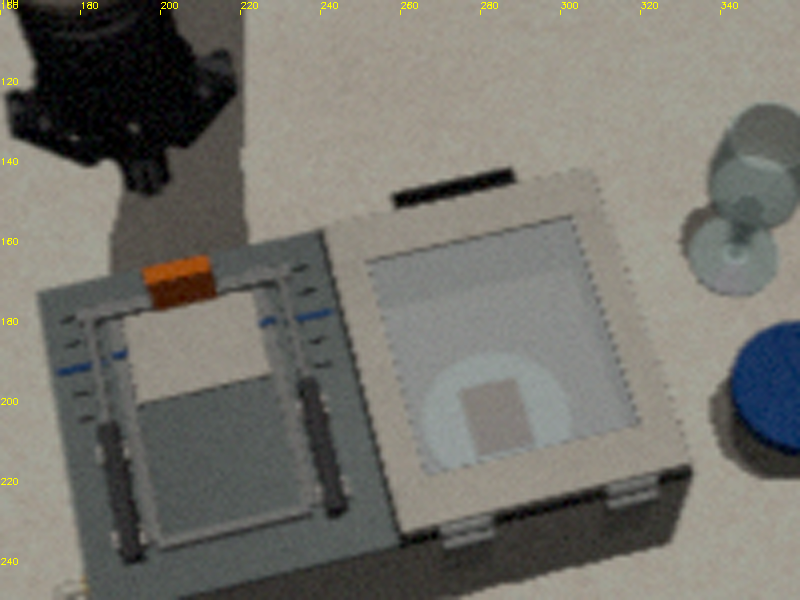

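View pics/wrist_l.png

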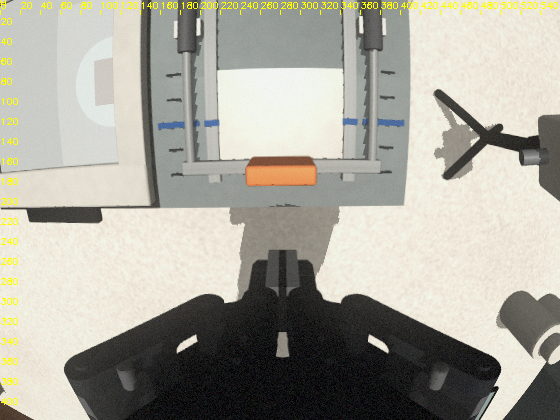

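Call:
send_rows:
  rows: "0 0 -0.02 0 0 0;0 0 -0.02 0 0 0;0 0 -0.0175 0 0 0;0.005 0.001 0 0 0 0;0.005 0.001 0 0 0 0;0 0 0 0 0 0"

```text
clock: 11.2
tcp_pos: [0.489, -0.1339, 0.1065]
orientation: [-0.226, 2.106, -2.106]
contact_force: [-0.9, -0.6, -0.0]
grip_width: 0.0
```

```bash
python3 look.py m wrist,150,80,260,200
```

```text
clock 11.2 q [ 0.52  0.35 -0.45  2.01  0.2   0.82 -1.4 ] tcp [ 0.489  -0.1339  0.1065] F [-0.92 -0.58 -0.01]
chamber tcp [-0.1033 -0.0896  0.1065] yaw err 0.002
[ 0.003  0.    -1.   ]
```

View pics/wrist_m.png

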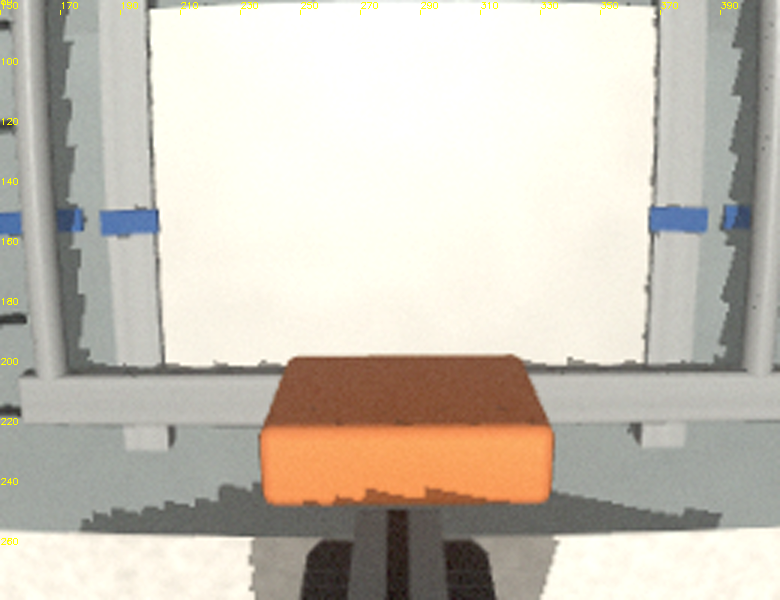

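Call:
send_rows:
  rows: "0.004 0.0008 0 0 0 0;0.004 0.0008 0 0 0 0;0.004 0.0008 0 0 0 0;0.004 0.0008 0 0 0 0;0.004 0.0008 0 0 0 0;0 0 0 0 0 0"

```text
clock: 11.85
tcp_pos: [0.507, -0.1307, 0.1052]
orientation: [-0.228, 2.108, -2.108]
contact_force: [-4.1, 0.1, 2.6]
grip_width: 0.0
```

```bash
python3 look.py n wrist,150,80,260,200
```

```text
clock 11.85 q [ 0.5   0.37 -0.44  1.97  0.21  0.84 -1.42] tcp [ 0.507  -0.1307  0.1052] F [-4.09  0.13  2.64]
chamber tcp [-0.085  -0.0904  0.1052] yaw err 0.0007
[-0.001  0.    -1.   ]
```

View pics/wrist_n.png

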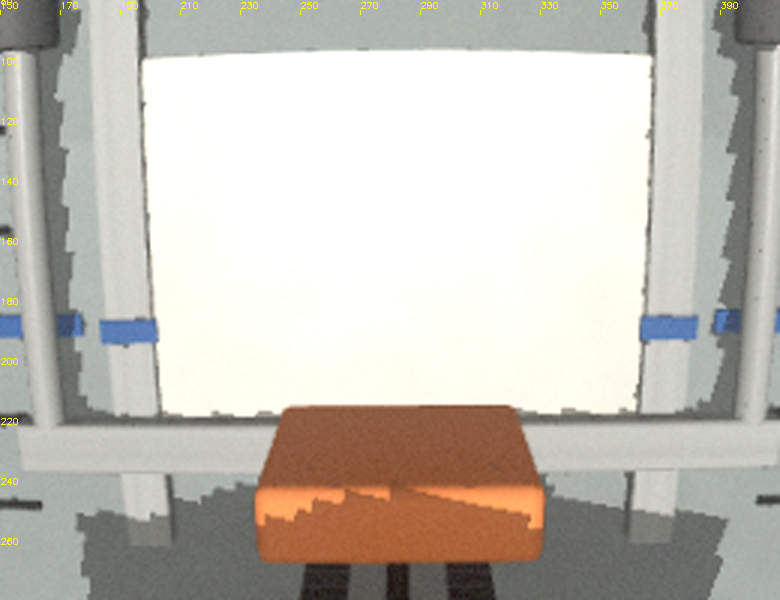

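```bash
cat > slide.py <<'E'
import sys
from h import *
p=np.load("p.npy"); n,t=sys.argv[1:3]; f=pickle.load(open(f"{n}_{t}.pkl","rb")); P=projw if n=="wrist" else proj
print("mark",P(f,ch2w(p,[[-.05,-.142,.125],[-.05,-.038,.125]])).round(1).tolist())
for s in np.arange(0,.045,.005):
    print(round(s,3),P(f,ch2w(p,[[-.085+s,-.07,.167],[-.085+s,-.11,.167],[-.073+s,-.07,.167],[-.073+s,-.11,.167],[-.0745+s,-.15,.138],[-.0745+s,-.03,.138]])).round(1).tolist())
E
python3 slide.py wrist n
```

```text
mark [[380.9, 187.5], [183.4, 187.6]]
0.0 [[235.7, 290.0], [328.5, 290.0], [233.9, 265.6], [330.3, 265.6], [398.0, 239.9], [166.3, 239.9]]
0.005 [[235.0, 280.1], [329.2, 280.1], [233.2, 254.9], [331.0, 254.9], [399.2, 230.9], [165.1, 230.9]]
0.01 [[234.2, 269.9], [330.0, 269.9], [232.5, 243.7], [331.7, 243.7], [400.3, 221.7], [164.0, 221.8]]
0.015 [[233.5, 259.2], [330.7, 259.2], [231.8, 232.3], [332.4, 232.3], [401.4, 212.4], [162.9, 212.4]]
0.02 [[232.8, 248.2], [331.4, 248.2], [231.1, 220.5], [333.0, 220.4], [402.5, 202.9], [161.8, 202.9]]
0.025 [[232.1, 236.9], [332.1, 236.9], [230.5, 208.3], [333.6, 208.3], [403.5, 193.2], [160.8, 193.2]]
0.03 [[231.4, 225.2], [332.8, 225.2], [229.9, 195.9], [334.2, 195.9], [404.4, 183.4], [159.9, 183.4]]
0.035 [[230.8, 213.2], [333.4, 213.2], [229.3, 183.2], [334.8, 183.2], [405.3, 173.4], [159.0, 173.5]]
0.04 [[230.1, 200.9], [334.0, 200.9], [228.8, 170.3], [335.3, 170.3], [406.1, 163.3], [158.1, 163.4]]
```

Call:
send_rows:
  rows: "0.004 0.0009 0 0 0 0;0.004 0.0009 0 0 0 0;0.004 0.0009 0 0 0 0;0.004 0.0009 0 0 0 0;0.0035 0.0008 0 0 0 0;0 0 0 0 0 0;0 0 0 0 0 0"

```text
clock: 12.6
tcp_pos: [0.5254, -0.1266, 0.1051]
orientation: [-0.229, 2.109, -2.109]
contact_force: [-6.1, -0.4, 4.7]
grip_width: -0.0001
```

```bash
python3 look.py o wrist,150,80,260,200 scene,160,130,100,75; python3 slide.py wrist o; python3 slide.py scene o
```

```text
clock 12.6 q [ 0.48  0.4  -0.44  1.94  0.22  0.86 -1.44] tcp [ 0.5254 -0.1266  0.1051] F [-6.08 -0.37  4.67]
chamber tcp [-0.0661 -0.0903  0.1051] yaw err 0.0003
[-0.002 -0.    -1.   ]
mark [[378.2, 221.4], [186.6, 221.5]]
0.0 [[238.8, 324.4], [326.0, 324.4], [237.0, 303.4], [327.8, 303.3], [393.5, 272.0], [171.2, 272.1]]
0.005 [[238.1, 315.9], [326.7, 315.9], [236.2, 294.0], [328.5, 293.9], [394.8, 263.8], [169.9, 263.9]]
0.01 [[237.3, 307.0], [327.5, 307.0], [235.5, 284.2], [329.3, 284.2], [396.1, 255.4], [168.7, 255.5]]
0.015 [[236.5, 297.8], [328.2, 297.7], [234.7, 274.1], [330.0, 274.1], [397.3, 246.8], [167.4, 246.9]]
0.02 [[235.8, 288.2], [329.0, 288.1], [234.0, 263.6], [330.7, 263.6], [398.5, 238.0], [166.2, 238.1]]
0.025 [[235.0, 278.2], [329.7, 278.1], [233.3, 252.8], [331.4, 252.7], [399.7, 229.0], [165.0, 229.1]]
0.03 [[234.3, 267.8], [330.4, 267.8], [232.6, 241.6], [332.1, 241.5], [400.9, 219.8], [163.9, 219.9]]
0.035 [[233.6, 257.1], [331.2, 257.1], [231.9, 230.0], [332.8, 230.0], [401.9, 210.4], [162.8, 210.5]]
0.04 [[232.8, 246.1], [331.9, 246.0], [231.2, 218.1], [333
[... 302 characters left out ...]
6.8], [196.2, 170.3], [213.7, 171.0], [197.1, 174.6], [182.8, 183.4], [231.2, 172.9]]
0.015 [[213.2, 168.6], [196.6, 172.1], [214.1, 172.8], [197.4, 176.4], [183.1, 185.2], [231.6, 174.7]]
0.02 [[213.5, 170.3], [196.9, 173.9], [214.5, 174.6], [197.8, 178.2], [183.4, 187.0], [232.0, 176.4]]
0.025 [[213.9, 172.1], [197.3, 175.7], [214.8, 176.4], [198.1, 180.0], [183.8, 188.7], [232.5, 178.1]]
0.03 [[214.3, 173.9], [197.6, 177.5], [215.2, 178.2], [198.5, 181.8], [184.1, 190.5], [232.9, 179.9]]
0.035 [[214.7, 175.7], [198.0, 179.3], [215.6, 180.0], [198.8, 183.6], [184.4, 192.3], [233.3, 181.6]]
0.04 [[215.1, 177.5], [198.4, 181.1], [216.0, 181.8], [199.2, 185.5], [184.7, 194.1], [233.7, 183.4]]
```

View pics/wrist_o.png

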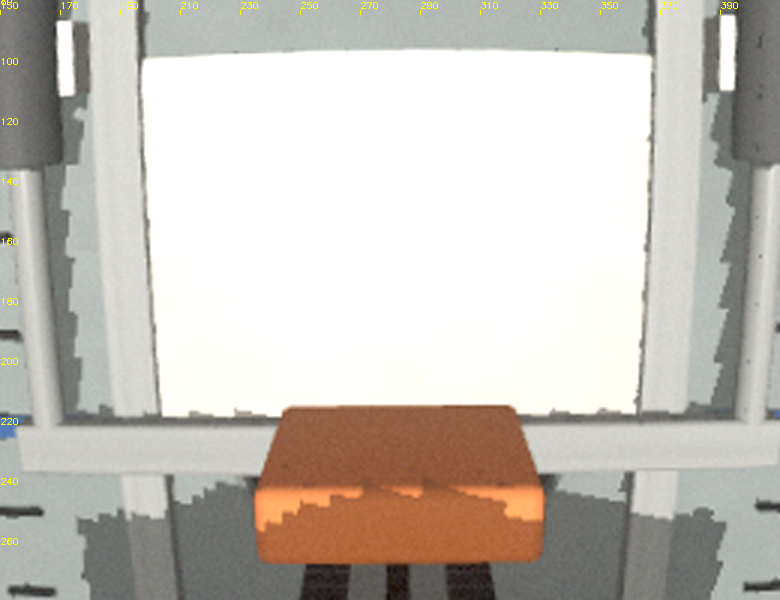

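View pics/scene_o.png

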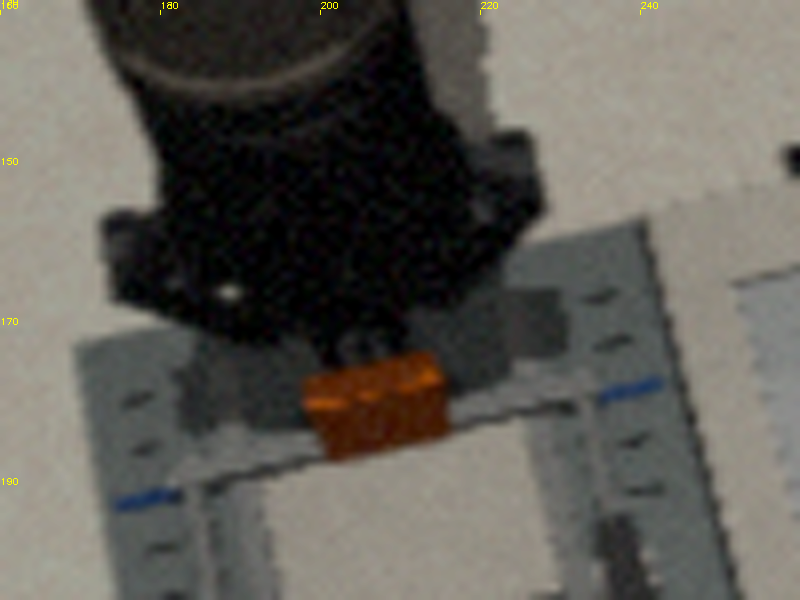

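Call:
send_rows:
  rows: "0.002 0.0004 0 0 0 0;0.002 0.0004 0 0 0 0;0.0008 0.0002 0 0 0 0;0 0 0 0 0 0;0 0 0 0 0 0;0 0 0 0 0 0"

```text
clock: 13.3
tcp_pos: [0.5298, -0.1257, 0.105]
orientation: [-0.23, 2.109, -2.109]
contact_force: [-7.6, -0.6, 4.6]
grip_width: 0.0
```

```bash
python3 look.py q wrist,150,120,260,200 scene,160,130,100,75; python3 slide.py wrist q|sed -n '1p;6,10p'
```

```text
clock 13.3 q [ 0.47  0.41 -0.44  1.93  0.22  0.86 -1.44] tcp [ 0.5298 -0.1257  0.105 ] F [-7.64 -0.61  4.58]
chamber tcp [-0.0616 -0.0903  0.105 ] yaw err 0.0002
[-0.003 -0.    -1.   ]
mark [[377.4, 229.2], [187.4, 229.3]]
0.02 [[236.5, 296.9], [328.3, 296.9], [234.7, 273.2], [330.1, 273.2], [397.5, 246.0], [167.3, 246.1]]
0.025 [[235.8, 287.3], [329.1, 287.3], [234.0, 262.7], [330.9, 262.6], [398.7, 237.2], [166.1, 237.3]]
0.03 [[235.0, 277.3], [329.8, 277.3], [233.3, 251.8], [331.6, 251.8], [399.9, 228.2], [164.9, 228.3]]
0.035 [[234.3, 266.9], [330.6, 266.9], [232.5, 240.6], [332.3, 240.5], [401.0, 219.0], [163.8, 219.1]]
0.04 [[233.5, 256.2], [331.3, 256.2], [231.9, 229.0], [332.9, 228.9], [402.1, 209.6], [162.7, 209.7]]
```

View pics/wrist_q.png

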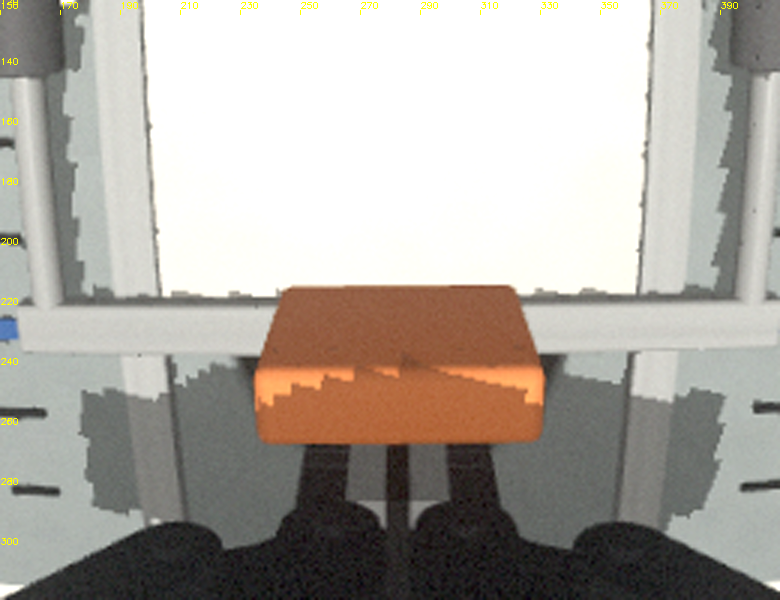

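View pics/scene_q.png

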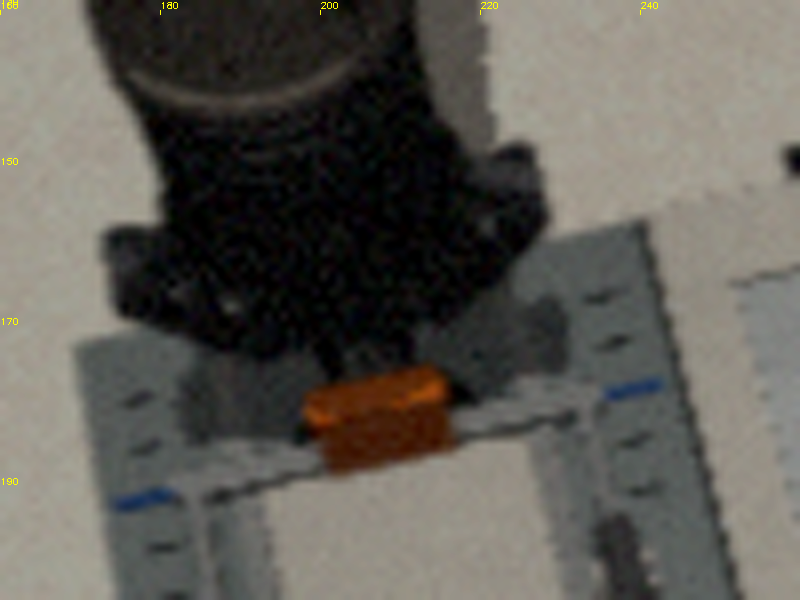

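Call:
send_rows:
  rows: "0 0 0 0 0 0;0 0 0 0 0 0;0 0 0 0 0 0;0 0 0 0 0 0;0 0 0 0 0 0"

```text
clock: 13.9
tcp_pos: [0.5298, -0.1257, 0.105]
orientation: [-0.23, 2.109, -2.109]
contact_force: [-6.5, -0.2, 3.5]
grip_width: -0.0001
```

```bash
python3 look.py r scene,0,0,560,420
```

```text
clock 13.9 q [ 0.47  0.41 -0.44  1.93  0.22  0.86 -1.44] tcp [ 0.5298 -0.1257  0.105 ] F [-6.48 -0.16  3.53]
chamber tcp [-0.0616 -0.0903  0.105 ] yaw err 0.0002
[-0.003 -0.    -1.   ]
```

View pics/scene_r.png

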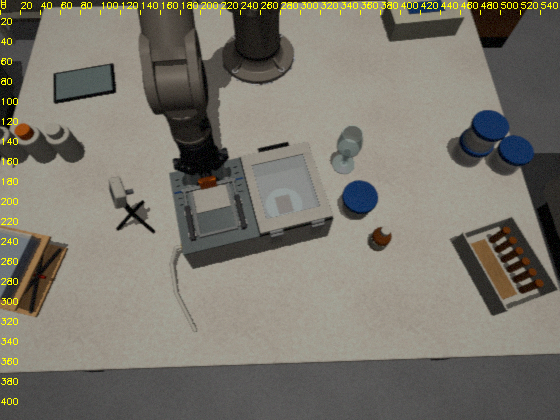

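The scene picture shows the lid flat (about 290,185), the shutter held at half by the fingers (207,183), and the sensor, glass, pot and bottle where they were. The pose is not drifting, so I'm handing in.

```bash
python3 -c "
from bench import r
print(r.hand_in())"
```

```text
the job is handed in; nothing more can be done
None
```

The lid is fully closed and the shutter is half open. I handed in at 13.9 s with the shut fingers still holding the orange tab against its spring.

- **Lid:** I swung it down slowly, at about 20–40 mm/s at the end, with the fingertips on its outer face. The force spiked briefly to 17 N as it met the stop. A press of about 32 N then moved it no further, and the pictures show it flat. The shutter stayed shut until the lid was down.
- **Shutter:** The wrist picture puts it at 34.5–35 mm of slide, with the blue line where I predicted it. The push measured 6.5–7.6 N, against about 7.2 N expected from the spring, and the pose did not drift over the last half second.
- **Scene camera:** In an earlier shot this camera read 1–2 mm less slide than the wrist camera. At the final position its view of the blue lines beside the crossbar was partly blocked, so I relied on the wrist camera.
- **Bystanders:** The sensor, glass, pot and bottle look untouched in the last picture.
- **What went wrong:** The real fingertips sit about 38 mm short of the reported tool point. Because of that, the first try touched the lid's front edge or lip with about 9 N and hardly moved it. I backed off, corrected for the offset, and then closed it properly.

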